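# Rock the stopper out of the tall jar on the club's modelling table

## Task

Open the taller of the two white stoneware jars: take its stopper by the flat wooden tongue and, while it is still sitting in the neck, rock it over to the left and then to the right as seen from the robot (about ten degrees each way, along the broad side of the tongue) as you ease it upwards, until it comes out of the neck. Then set the stopper down in the low plywood tray without dropping it. Leave the tall jar standing in its place and do not disturb the squat jar.

Things in the scene. Friction and masses are not known exactly. Their poses are not given: they have to be found in the camera images.
- tall_jar: Taller of two round white stoneware jars, loose, 3 kg. Body 100 mm across, shoulder 72 to 90 mm up, then a straight neck 52 mm across outside, 40 mm inside and 40 mm deep; rim 130 mm above the table. Origin: centre of its underside, z up; x, y within 3 degrees of the world's.
- stopper: Stopper resting in the tall jar's neck, loose, 0.08 kg: cork cone, 26 mm across at the foot, 44 mm at 32 mm up, then a wooden tongue 14 mm thick (its x), 36 mm broad (its y), 32 to 68 mm up. Origin: centre of the foot, z up. Seated, the foot is 25 mm below the rim and y points to the robot's left within 30 degrees. It can tip 10 degrees about the rim's centre once raised 3 to 8 mm.
- squat_jar: A bystander: the lower, wider jar of the same stoneware, 120 mm across, rim 70 mm above the table, closed with a like stopper whose tongue reaches 113 mm above the table. Loose, 2.5 kg. Origin: centre of its underside. To be left alone.
- tray: A low open plywood tray, screwed to the table, 140 mm along its x, 160 mm along its y, 25 mm high, walls and floor 6 mm thick, empty. Origin: centre of its underside, z up.

How it is judged:
On the way, in this order (a step that is already met when the one before it is completed fails the run):
1. the stopper, its foot still at least 8 mm down the neck, is tipped more than 6 degrees with its top to the left (angle between stopper's own z axis and vertical above 0.105 rad and y of tall_jar in the frame of stopper above 0.007 m and z of stopper in the frame of tall_jar below 0.122 m and horizontal distance between stopper and tall_jar below 0.02 m), for 0.1 s.
2. then, its foot still at least 8 mm down the neck, it is tipped more than 6 degrees with its top to the right (angle between stopper's own z axis and vertical above 0.105 rad and y of tall_jar in the frame of stopper below -0.007 m and z of stopper in the frame of tall_jar below 0.122 m and horizontal distance between stopper and tall_jar below 0.02 m), for 0.1 s.
3. then the stopper's foot is clear above the rim (z of stopper in the frame of tall_jar above 0.135 m), for 0.1 s.
At the end, for the whole second after the job is handed in: The stopper rests in the tray, standing or lying (its foot within the tray's walls); the tall jar stands upright within 30 mm of where it was, and the squat jar within 20 mm of where it was (x of stopper in the frame of tray between -0.062 and 0.062 m and y of stopper in the frame of tray between -0.072 and 0.072 m and z of stopper in the frame of tray between 0 and 0.08 m and linear speed of stopper below 0.03 m/s and angle between tall_jar's own z axis and vertical below 0.05 rad and distance of tall_jar from where it was at the start of the episode below 0.03 m and distance of squat_jar from where it was at the start of the episode below 0.02 m); the robot touches nothing.
It fails at once if the tall jar is tipped by more than 9 degrees (angle between tall_jar's own z axis and vertical above 0.157 rad).
It fails at once if the squat jar is shifted or lifted by more than 20 mm (distance of squat_jar from where it was at the start of the episode above 0.02 m).
It fails at once if the stopper is dropped or thrown (it moves faster than 1 m/s out of the fingers, a fall of about 50 mm) (contact force between the fingers and stopper below 0.01 N and linear speed of stopper above 1 m/s).
It also fails if it takes over 45 s, if anything falls off the work surface, if the arm or the gripper's body presses on something with over 40 N, if the wrist force passes 120 N, or if a joint passes its speed limit or range.

## Robot

A 7-joint arm with a two-finger parallel gripper is mounted at the origin on the work surface. World frame = base frame: x ahead of the robot, y to its left, z up, the work surface at z = 0. Lengths are in m, angles in rad, forces in N, time in s.
With the tool pointing down it reaches from about 0.425 to 0.875 m from the base axis. Payload 4.7 kg.
Tool frame: the origin (TCP) lies midway between the tips of the shut fingers; the grasp point (between the pads) lies 19 mm behind it; z points along the fingers, y is the line along which they close (so a half turn about z gives the same grasp; the last joint's range is limited). The gripper opens to 87 mm and grips with 3 to 60 N. Pads are 19 mm wide; open, the fingers measure 117 mm over their backs; the gripper's body (75 mm by 190 mm) begins 51 mm behind the grasp point.
Start: joints at [-1.11, 0.321, -0.07, 1.45, 0.023, 1.371, -0.057], TCP at [0.281, 0.586, 0.194] pointing down, gripper open.
Joint ranges: [-2.86, 2.86], [-0.3, 2.09], [-1.38, 1.24], [0.06, 2.45], [-1.56, 4.7], [0.09, 2.05], [-2.69, 2.69]. Speed limits (rad/s): [2.57, 2.57, 3.14, 3.14, 3.14, 3.14, 3.14].

## Interface

Orientations are given as a unit quaternion [x, y, z, w].
In Python, from bench import arm, optics gives the robot as it stands (arm), with the cameras (optics).
- The arm moves only by the shell command python3 jog.py [FORCE], which reads ROWS from standard input. ROWS is a JSON list that holds a single list of rows (three levels of brackets), with 1 to 8 rows, each of 7 numbers: dx, dy, dz in normalised numbers (1 is 1 m), then a rotation vector rx, ry, rz in a scale on which 1.0 is 90 degrees, then the finger opening in m; each row is the pose to reach, as a shift and turn from the pose commanded when the command began, along the tool's axes at that moment; what a row does not reach only later rows make up. A row lasts 1/12 s, in which the tool goes at most 0.0417 m and 0.125 rad, less where a joint would pass 70% of its speed; a pose out of reach is approached as far as the arm can. The fingers move at their own pace and stop on an object; FORCE is the grip in N (left out, the last holds). Time passes only in rows, so rows that do not move let the fingers close. It prints the time, the measured TCP pose, the force, the opening and the grip force at its end. Shift and turn numbers lie between -1 and 1, and a call with a number outside is refused. Input that does not fit is refused with a message, and nothing moves.
- arm.state(): the state, without advancing time (a new reading comes with each control period).
- optics.camera(name): name is "side" or "top" or "wrist"; returns a dict with "frame" (420x560x3 uint8, red, green, blue), "vertical_fov" (degrees; the focal length in pixels is half the picture's height over the tangent of half this angle, whatever the lens; pixels are square), "cx", "cy" (the principal point, pixels), "k1" (the pictures are not rectified: a ray, as slopes to the right and down, at radius r is drawn at 1 + k1 r^2 times it, then the intrinsics apply), "pose" (4x4, takes a point from camera to world coordinates). Camera axes: x right, y up, looking along -z (the intrinsics and any distortion apply to the point x, -y, -z); pixel columns grow to the right and rows downward; lengths in m; the calibration is good to about 2 mm. A picture is of the moment at which its call begins. There is no depth.
- arm.sign_off(): hands the job in; it is judged then, once.
The state is a dict: "clock": time; "q": joint angles; "joint_velocities": joint speeds; "joint_torque": joint torques, N m; "tool_pos": TCP position; "ee_rot": TCP orientation; "ft_force": force on the tool from outside, world axes, zero at the start; "ft_torque": the same for the moment, N m; "grip_width": finger opening in m; "grasp_force": force on a finger pad.
Only numpy, scipy, OpenCV 4.12 (cv2) and the standard library are available. Lean on these libraries where they do the work, as an engineer would, in place of code of your own. Each camera call takes 0.05 s, during which the arm holds its last target. There are 200 camera calls.

## Working session

There is one attempt and no reset: what is moved stays moved. The work goes in short steps, Python scripts to look and compute and a shell command to move; the robot and the scene stay as the last step left them, time stands still between calls to the robot, and variables do not carry over. Pictures are saved under pics/ and viewed, at most 11 in all, crops included, and the job is handed in when it is done.

```bash
ls; mkdir -p pics; python3 - <<'E'
from bench import arm, optics
import cv2,numpy as np
s=arm.state();print({k:np.round(v,3).tolist() for k,v in s.items()})
ims=[]
for n in("top","side","wrist"):
    c=optics.camera(n);cv2.imwrite(f"pics/{n}0.png",c["frame"][:,:,::-1]);print(n,c["vertical_fov"],c["cx"],c["cy"],c["k1"],np.round(c["pose"],3).tolist())
E
```

```text
bench.py
jog.py
pics
{'clock': 0.0, 'q': [-1.11, 0.322, -0.07, 1.452, 0.023, 1.371, -0.057], 'joint_velocities': [0.001, -0.001, -0.001, 0.002, 0.001, -0.001, -0.001], 'joint_torque': [-0.0, -49.127, -0.405, -31.253, -0.064, 0.044, 0.0], 'tool_pos': [0.281, 0.586, 0.193], 'ee_rot': [0.222, 0.975, -0.001, -0.0], 'ft_force': [-0.053, 0.85, 0.285], 'ft_torque': [0.024, -0.011, -0.005], 'grasp_force': 0.0, 'grip_width': 0.087}
top 49.20613036066576 291.07146797579753 212.0033691912237 -0.10507796249465368 [[0.006, 0.997, -0.072, 0.443], [-1.0, 0.004, -0.031, -0.006], [-0.03, 0.073, 0.997, 1.107], [0.0, 0.0, 0.0, 1.0]]
side 52.00418643706473 281.27897583567193 211.07413537021128 -0.062061437376338464 [[0.736, 0.377, -0.562, 0.059], [-0.677, 0.429, -0.598, -0.49], [0.016, 0.821, 0.571, 0.558], [0.0, 0.0, 0.0, 1.0]]
wrist 59.35506896532038 278.43980586091874 214.75964776056864 -0.09004606922539295 [[0.432, -0.876, -0.215, 0.223], [0.902, 0.419, 0.106, 0.614], [-0.002, -0.24, 0.971, 0.385], [0.0, 0.0, 0.0, 1.0]]
```

View pics/top0.png

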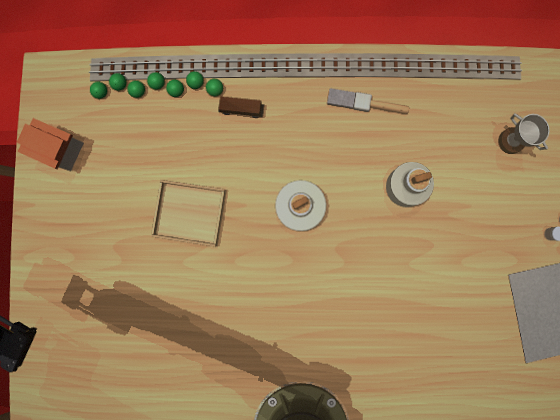

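View pics/side0.png

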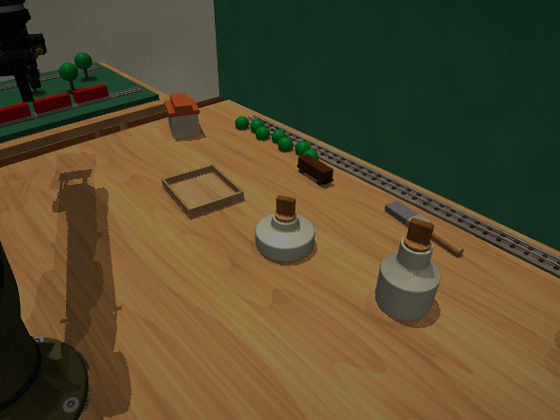

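The top view has the robot at the bottom (up = +x, right = −y). The tall jar is at about (411,185) with its tongue at (422,178), the squat jar at (301,205) and the tray at (190,213).

```bash
cat >h.py <<'E'
import numpy as np,cv2
from bench import arm, optics
def K(c):
    f=c["frame"].shape[0]/2/np.tan(np.radians(c["vertical_fov"])/2)
    return np.array([[f,0,c["cx"]],[0,f,c["cy"]],[0,0,1.]]),np.array([c["k1"],0,0,0,0.])
def ray(c,px):
    k,d=K(c)
    # forward model: drawn = (1+k1 r^2)*ray (OpenCV convention)
    u=cv2.undistortPoints(np.array(px,float).reshape(-1,1,2),k,d).reshape(-1,2)
    v=np.c_[u[:,0],-u[:,1],-np.ones(len(u))]
    P=np.array(c["pose"]);return P[:3,3],v@P[:3,:3].T
def onz(c,px,z):
    o,v=ray(c,px);return o+v*((z-o[2])/v[:,2])[:,None]
def proj(c,X):
    P=np.linalg.inv(np.array(c["pose"]));X=np.atleast_2d(X)@P[:3,:3].T+P[:3,3]
    k,d=K(c);X=X*[1,-1,-1];return cv2.projectPoints(X,np.zeros(3),np.zeros(3),k,d)[0].reshape(-1,2)
def tri(c1,p1,c2,p2):
    o1,v1=ray(c1,[p1]);o2,v2=ray(c2,[p2]);v1,v2=v1[0],v2[0]
    s=np.linalg.lstsq(np.c_[v1,-v2],o2-o1,rcond=None)[0]
    a,b=o1+s[0]*v1,o2+s[1]*v2;return (a+b)/2,np.linalg.norm(a-b)
E
python3 - <<'E'
from h import *
c=optics.camera("top");s=optics.camera("side")
f=c["frame"];hsv=cv2.cvtColor(f,cv2.COLOR_RGB2HSV)
for n,(x0,y0,x1,y1) in dict(tall=(380,155,445,215),squat=(265,170,335,240)).items():
    m=((hsv[...,1]<60)&(hsv[...,2]>90)).astype(np.uint8);mm=np.zeros_like(m);mm[y0:y1,x0:x1]=m[y0:y1,x0:x1]
    ct=max(cv2.findContours(mm,0,1)[0],key=cv2.contourArea)
    print(n,cv2.minEnclosingCircle(ct),cv2.fitEllipse(ct))
a=cv2.resize(f[150:220,375:455],None,fx=7,fy=7,interpolation=cv2.INTER_CUBIC)
b=cv2.resize(s["frame"][210:330,365:455],None,fx=4,fy=4,interpolation=cv2.INTER_CUBIC)
b=cv2.resize(b,(int(b.shape[1]*490/b.shape[0]),490))
im=np.hstack([a,b])[:,:800]
cv2.imwrite("pics/crop1.png",np.ascontiguousarray(im[:,:,::-1]));print(im.shape,b.shape)
E
```

```text
tall ((409.62823486328125, 184.4823455810547), 23.629865646362305) ((409.5821533203125, 183.95787048339844), (40.795143127441406, 43.65149688720703), 73.92013549804688)
squat ((300.22698974609375, 205.14010620117188), 25.421754837036133) ((300.2729187011719, 205.15077209472656), (49.685787200927734, 49.93474197387695), 164.575439453125)
(490, 800, 3) (490, 367, 3)
```

View pics/crop1.png

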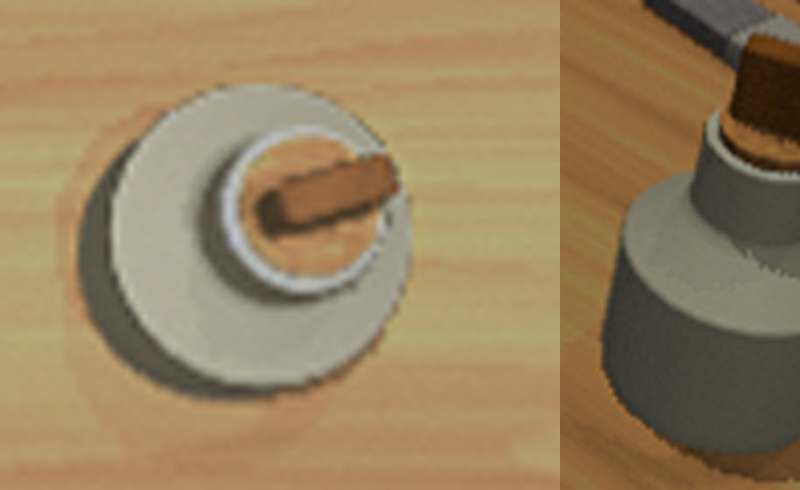

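The crop shows the tall jar's rim circle at full-frame pixel (419,180) and the tongue's top face centred at about (423,177). The tongue's long side runs right and slightly up. I'll refine these with masks and casting rays.

```bash
python3 - <<'E'
from h import *
c=optics.camera("top");s=optics.camera("side");f=c["frame"]
hsv=cv2.cvtColor(f,cv2.COLOR_RGB2HSV)
P=lambda z,x,y:onz(c,[[x,y]],z)[0].round(4)
z2o=lambda p:[375+(p[0]+.5)/7-.5,150+(p[1]+.5)/7-.5]
R=onz(c,[z2o((312,211)),z2o((400,211)),z2o((224,211))],.13);print("rim",R.round(4),"dia",np.linalg.norm(R[1]-R[2]))
B=onz(c,[z2o((261,235)),z2o((410,235)),z2o((112,235))],.072);print("body",B.round(4),"dia",np.linalg.norm(B[1]-B[2]))
T=onz(c,[z2o(p) for p in((278,190),(388,153),(400,190),(288,228))],.173);print("tongue",T.round(4),T.mean(0),[np.linalg.norm(T[i]-T[(i+1)%4]).round(4) for i in range(4)])
d=(T[0]-T[1])+(T[3]-T[2]);print("yaw of stopper y from world y deg",np.degrees(np.arctan2(-d[0],d[1])))
# tongue mask, auto
w=np.zeros(f.shape[:2],bool);w[165:190,408:436]=1
m=w&(hsv[...,1]>130)&(hsv[...,2]<150)&(hsv[...,2]>95)
r=cv2.minAreaRect(np.argwhere(m)[:,::-1].astype(np.float32));bx=cv2.boxPoints(r);t=onz(c,bx,.173)
print("auto",m.sum(),bx.round(1).tolist(),t.mean(0).round(4),[np.linalg.norm(t[i]-t[(i+1)%4]).round(4) for i in range(4)])
print(hsv[170:184,410:434,2])
# squat
print("squat",onz(c,[[300.2,205.15]],.05).round(4))
# tray
print("tray",onz(c,[[162,181],[226,189],[217,245],[153,236]],.025).round(4))
# side check
print("side proj of tongue top corners",proj(s,T).round(0).tolist())
E
```

```text
rim [[ 0.5843 -0.2511  0.13  ]
 [ 0.5845 -0.2784  0.13  ]
 [ 0.5842 -0.2238  0.13  ]] dia 0.054509271086727276
body [[ 0.5848 -0.2487  0.072 ]
 [ 0.5851 -0.2976  0.072 ]
 [ 0.5845 -0.2001  0.072 ]] dia 0.09753945840838091
tongue [[ 0.5843 -0.2303  0.173 ]
 [ 0.5955 -0.2632  0.173 ]
 [ 0.5845 -0.2665  0.173 ]
 [ 0.573  -0.2331  0.173 ]] [ 0.58431018 -0.24828586  0.173     ] [np.float64(0.0347), np.float64(0.0115), np.float64(0.0353), np.float64(0.0116)]
yaw of stopper y from world y deg 18.880637467932985
auto 91 [[414.1000061035156, 176.3000030517578], [429.3999938964844, 171.1999969482422], [431.29998779296875, 176.89999389648438], [416.0, 182.0]] [ 0.5846 -0.2478  0.173 ] [np.float64(0.0338), np.float64(0.0124), np.float64(0.0337), np.float64(0.0124)]
[[138 161 183 183 180 179 178 177 178 177 177 176 177 178 177 168 161 158
  165 132 176 178 179 177]
 [160 183 179 179 178 179 178 176 178 177 179 177 179 178 181 181 173 160
  161 163 178 178 178 178]
 [187 165 163 178 178 178 179 178 179 173 174 178 178 170 173 180 123 132
  123 135 135 179 178 179]
 [173 164 180 179 179 178 179 178
[... 608 characters left out ...]
49 152 148 152 144 126 120 107  86  68
  109 108 149 162 161 155]
 [161 115  69  74  74  95 131 147 148 141 130 121 106  81  71  72  89 110
  157 160 126 157 159 159]
 [171 141  74  70  73  78 101 121 117  97  74  71  75 104 126 134 139 178
  183 186 107 155 161 159]
 [171 151  97  69  70  69  66  68  76  90 108 119 126 170 184 181 181 180
  180 182 133 156 159 165]
 [158 171 123  87  90 110 112 119 131 143 166 164 162 170 176 169 175 179
  176 162 160 159 159 168]]
squat [[0.5355 0.0053 0.05  ]]
tray [[0.5953 0.3401 0.025 ]
 [0.5759 0.1831 0.025 ]
 [0.4421 0.2025 0.025 ]
 [0.4622 0.3587 0.025 ]]
side proj of tongue top corners [[412.0, 216.0], [434.0, 222.0], [432.0, 226.0], [409.0, 219.0]]
```

The rows are not in the units I measure in: turns go in shares of 90 degrees. I convert before sending: 0.3 rad / 1.5708 = 0.191.

```bash
cat >>h.py <<'E'
from scipy.spatial.transform import Rotation as Ro
def to(pos,yaw=18.9):
    "tool-axes shift and turn to TCP pos, tool down, tool x along stopper y (yaw deg)"
    s=arm.state();R=Ro.from_quat(s["ee_rot"]);a=np.radians(yaw)
    x=np.array([-np.sin(a),np.cos(a),0]);y=np.array([np.cos(a),np.sin(a),0])
    T=Ro.from_matrix(np.c_[x,y,[0,0,-1]])
    print("shift",R.inv().apply(np.array(pos)-s["tool_pos"]).round(4),"rot",(R.inv()*T).as_rotvec().round(3),"at",np.round(s["tool_pos"],4))
E
echo '[[[-0.07,-0.07,-0.05,0,0,0.0637,0.06],[-0.2,-0.2,-0.05,0,0,0.191,0.06],[-0.2,-0.2,-0.05,0,0,0.191,0.06],[-0.2,-0.2,-0.05,0,0,0.191,0.06],[-0.2,-0.2,-0.05,0,0,0.191,0.06],[-0.2,-0.2,-0.05,0,0,0.191,0.06],[-0.2,-0.2,-0.05,0,0,0.191,0.06],[-0.2,-0.2,-0.05,0,0,0.191,0.06]]]' | python3 jog.py
python3 -c "
from h import *
to([.5845,-.249,.24])"
```

```text
clock: 1.02
tool_pos: [0.3797, 0.3113, 0.2464]
ee_rot: [0.37, 0.929, 0.0, 0.002]
ft_force: [0.9, -0.4, -0.2]
grip_width: 0.0605
grasp_force: 0.0
shift [-0.5341 -0.2656  0.0077] rot [0.003 0.003 0.482] at [0.3797 0.3113 0.2464]
```

Scaled: 0.48 rad / 1.5708 = 0.3056.

```bash
echo '[[[-0.534,-0.266,0,0,0,0.3056,0.06],[-0.534,-0.266,0,0,0,0.3056,0.06],[-0.534,-0.266,0,0,0,0.3056,0.06],[-0.534,-0.266,0,0,0,0.3056,0.06],[-0.534,-0.266,0,0,0,0.3056,0.06],[-0.534,-0.266,0,0,0,0.3056,0.06],[-0.534,-0.266,0,0,0,0.3056,0.06],[-0.534,-0.266,0,0,0,0.3056,0.06]]]' | python3 jog.py
python3 -c "
from h import *
to([.5845,-.249,.24])"
```

```text
clock: 1.68
tool_pos: [0.4933, 0.0059, 0.2449]
ee_rot: [0.576, 0.818, 0.001, 0.0]
ft_force: [1.1, 0.8, -0.1]
grip_width: 0.0599
grasp_force: 0.0
shift [-2.707e-01 -1.000e-04  4.800e-03] rot [ 0.001 -0.     0.014] at [0.4933 0.0059 0.2449]
```

Scaled: 0.014 rad / 1.5708 = 0.0089.

```bash
echo '[[[-0.27,0,0,0,0,0.0089,0.06],[-0.27,0,0,0,0,0.0089,0.06],[-0.27,0,0,0,0,0.0089,0.06],[-0.27,0,0,0,0,0.0089,0.06],[-0.27,0,0,0,0,0.0089,0.06],[-0.27,0,0,0,0,0.0089,0.06],[-0.27,0,0,0,0,0.0089,0.06],[-0.27,0,0,0,0,0.0089,0.06]]]' | python3 jog.py
python3 - <<'E'
from h import *
to([.5845,-.249,.24])
c=optics.camera("wrist");cv2.imwrite("pics/w1.png",c["frame"][:,:,::-1])
print(proj(c,[[.5845,-.249,.173],[.5845,-.249,.13]]))
E
```

```text
clock: 2.35
tool_pos: [0.5833, -0.2528, 0.2438]
ee_rot: [0.584, 0.811, -0.002, 0.001]
ft_force: [-1.4, 0.6, -0.3]
grip_width: 0.0595
grasp_force: 0.0
shift [0.0033 0.0024 0.0038] rot [-0.003  0.004 -0.007] at [ 0.5833 -0.2528  0.2438]
[[281.52230259 209.39043883]
 [281.29921893 197.65467001]]
```

View pics/w1.png

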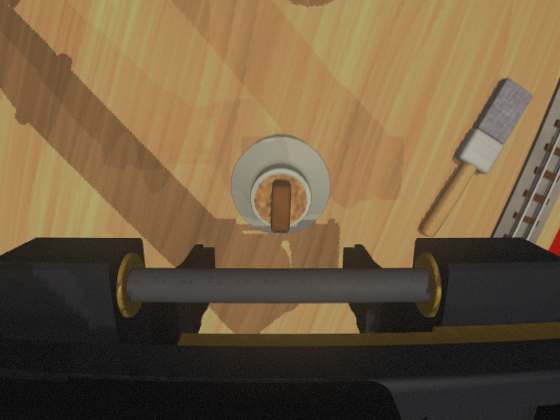

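The wrist view shows the tongue upright in the picture, centred at about (281,208). The prediction was (281.5,209), so position and yaw agree. Next I go down and fine-align.

```bash
echo '[[[0.001,0.001,0.03,0,0,0,0.06],[0.001,0.001,0.06,0,0,0,0.06],[0.001,0.001,0.06,0,0,0,0.06],[0.001,0.001,0.06,0,0,0,0.06]]]' | python3 jog.py
python3 -c "
from h import *
to([.5845,-.249,.142])"
```

```text
clock: 2.73
tool_pos: [0.5839, -0.2427, 0.1835]
ee_rot: [0.58, 0.814, 0.0, -0.002]
ft_force: [-0.2, -0.1, 0.2]
grip_width: 0.0598
grasp_force: 0.0
shift [-0.0063 -0.0014  0.0415] rot [-0.002 -0.003  0.002] at [ 0.5839 -0.2427  0.1835]
```

```bash
echo '[[[-0.006,-0.001,0.01,0,0,0,0.05],[-0.006,-0.001,0.01,0,0,0,0.05],[-0.006,-0.001,0.01,0,0,0,0.05]]]' | python3 jog.py
python3 -c "
from h import *
to([.5845,-.249,.142])"
```

```text
clock: 2.98
tool_pos: [0.5859, -0.2518, 0.1755]
ee_rot: [0.582, 0.813, 0.0, 0.001]
ft_force: [0.6, -0.2, -0.4]
grip_width: 0.0516
grasp_force: 0.0
shift [ 0.0031 -0.0004  0.0335] rot [ 0.001  0.001 -0.   ] at [ 0.5859 -0.2518  0.1755]
```

```bash
echo '[[[0.001,0,0.017,0,0,0,0.05],[0.001,0,0.033,0,0,0,0.05],[0.001,0,0.033,0,0,0,0.05],[0.001,0,0.033,0,0,0,0.05]]]' | python3 jog.py
python3 - <<'E'
from h import *
to([.5845,-.249,.142])
for i in range(3):
    c=optics.camera("side");to([.5845,-.249,.142])
cv2.imwrite("pics/s1.png",cv2.resize(c["frame"][120:330,300:560],None,fx=2.5,fy=2.5)[:,:,::-1])
E
```

```text
clock: 3.32
tool_pos: [0.5851, -0.2502, 0.1418]
ee_rot: [0.581, 0.814, 0.0, -0.0]
ft_force: [0.7, -0.2, 0.7]
grip_width: 0.0499
grasp_force: 0.0
shift [ 0.0013 -0.0002 -0.0002] rot [-0. -0.  0.] at [ 0.5851 -0.2502  0.1418]
shift [ 0.0019 -0.0006  0.0006] rot [0.001 0.001 0.   ] at [ 0.5857 -0.2505  0.1426]
shift [ 0.0022 -0.0008  0.001 ] rot [ 0.002  0.001 -0.   ] at [ 0.586  -0.2508  0.143 ]
shift [ 0.0022 -0.0009  0.0011] rot [0.002 0.001 0.   ] at [ 0.586  -0.2508  0.1431]
```

View pics/s1.png

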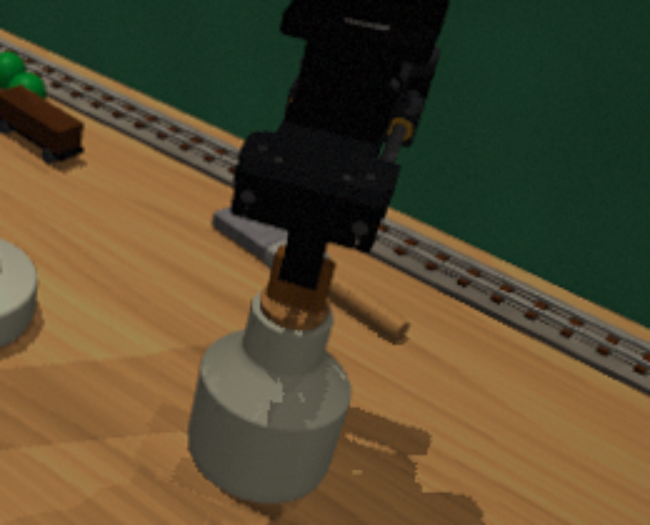

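The side view shows the finger straddling the tongue, centred at crop pixel (303,265), with the tips just above the rim. Now I close.

```bash
echo '[[[0.002,-0.001,0.001,0,0,0,0.05],[0.002,-0.001,0.001,0,0,0,0.0],[0.002,-0.001,0.001,0,0,0,0.0],[0.002,-0.001,0.001,0,0,0,0.0],[0.002,-0.001,0.001,0,0,0,0.0],[0.002,-0.001,0.001,0,0,0,0.0],[0.002,-0.001,0.001,0,0,0,0.0],[0.002,-0.001,0.001,0,0,0,0.0]]]' | python3 jog.py 45
python3 -c "
from h import *
to([.5845,-.249,.142])"
```

```text
clock: 4.13
tool_pos: [0.5835, -0.2488, 0.1404]
ee_rot: [0.581, 0.814, -0.0, -0.0]
ft_force: [0.2, -1.0, -0.3]
grip_width: 0.0129
grasp_force: 44.9
shift [-0.0005  0.0009 -0.0016] rot [-0. -0.  0.] at [ 0.5835 -0.2488  0.1404]
```

Scaled: -0.17 rad / 1.5708 = -0.1082.

```bash
echo '[[[0,0,-0.003,0,0,0,0],[0,0,-0.006,0,0,0,0],[0,0,-0.006,0,0,0,0],[0.001,0,-0.006,0,-0.0382,0,0],[0.002,0,-0.006,0,-0.0764,0,0],[0.003,0,-0.006,0,-0.1082,0,0],[0.003,0,-0.006,0,-0.1082,0,0],[0.003,0,-0.006,0,-0.1082,0,0]]]' | python3 jog.py
python3 - <<'E'
from h import *
to([.5845,-.249,.142])
c=optics.camera("side")
cv2.imwrite("pics/s2.png",cv2.resize(c["frame"][120:330,300:560],None,fx=2.5,fy=2.5)[:,:,::-1])
to([.5845,-.249,.142])
E
```

```text
clock: 4.8
tool_pos: [0.5828, -0.2452, 0.1468]
ee_rot: [0.579, 0.811, -0.049, 0.069]
ft_force: [-0.1, 1.0, -0.2]
grip_width: 0.013
grasp_force: 44.8
shift [-0.0032  0.0004  0.0054] rot [0.001 0.169 0.002] at [ 0.5828 -0.2452  0.1468]
shift [-0.0028  0.0006  0.0053] rot [0.001 0.169 0.   ] at [ 0.5827 -0.2458  0.1468]
```

View pics/s2.png

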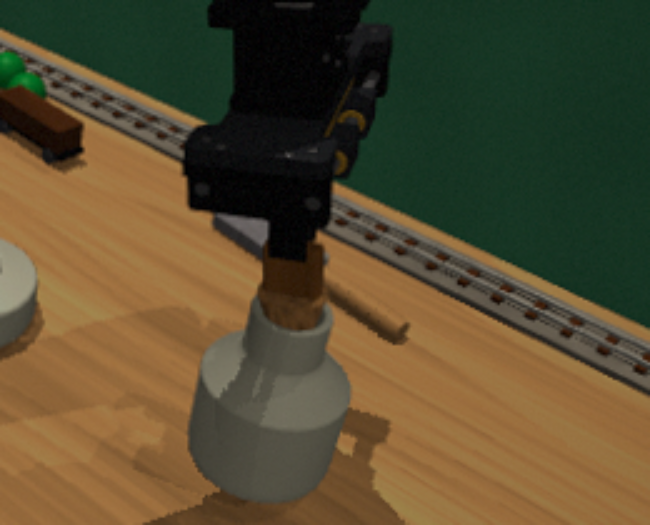

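```bash
python3 - <<'E'
from h import *
c=optics.camera("side");s=arm.state();R=Ro.from_quat(s["ee_rot"]);t=np.array(s["tool_pos"])
pts={"tcp":[0,0,0],"tipL":[-.0095,-.007,0],"tipR":[.0095,-.007,0],"backtip":[0,-.022,0],"tongtopA":[.018,-.007,-.031],"tongtopB":[-.018,-.007,-.031],"tongbotA":[.018,-.007,.005],"tongbotB":[-.018,-.007,.005]}
x0,y0,k=385,190,8
im=np.ascontiguousarray(cv2.resize(c["frame"][y0:y0+70,x0:x0+70],None,fx=k,fy=k,interpolation=cv2.INTER_CUBIC)[:,:,::-1])
im=cv2.convertScaleAbs(im,alpha=1.6,beta=20)
for n,p in pts.items():
    q=proj(c,R.apply(p)+t)[0];print(n,q.round(1));cv2.circle(im,tuple(int(v) for v in ((q-[x0,y0])*k+k/2)),4,(255,255,0) if n[1]!="o" else (0,255,0),-1)
cv2.imwrite("pics/s3.png",im)
E
```

```text
tcp [416.4 234. ]
tipL [421.4 237.4]
tipR [409.3 235.3]
backtip [412.9 241.6]
tongtopA [404.1 217.8]
tongtopB [427.8 221.4]
tongbotA [403.9 237. ]
tongbotB [426.9 240.9]
```

View pics/s3.png

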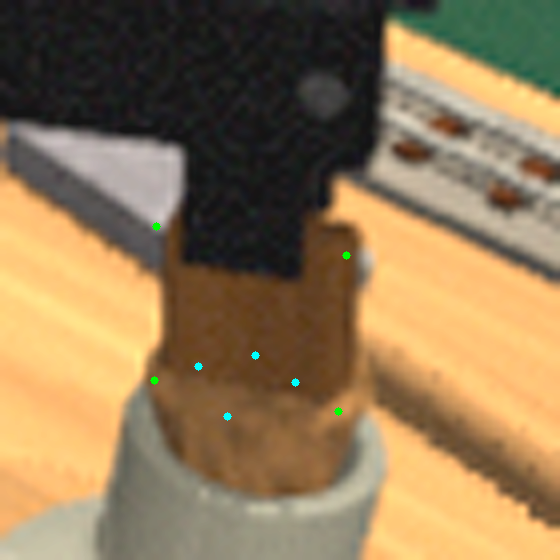

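The stopper's tongue lies where the tipped tool pose predicts: predicted top corners at (404,218) and (428,221), seen there, with the cork raised in the neck. The grip carries it and force on the jar is near zero, so I rock to the right.

Scaled: 0.34 rad / 1.5708 = 0.2165.

```bash
echo '[[[-0.001,0,0,0,0.0446,0,0],[-0.002,0,0,0,0.0891,0,0],[-0.003,0,0,0,0.1273,0,0],[-0.004,0,0,0,0.1719,0,0],[-0.0055,0,0,0,0.2165,0,0],[-0.0055,0,0,0,0.2165,0,0],[-0.0055,0,0,0,0.2165,0,0],[-0.0055,0,0,0,0.2165,0,0]]]' | python3 jog.py
python3 - <<'E'
from h import *
c=optics.camera("side");to([.5845,-.249,.142]);s=arm.state();R=Ro.from_quat(s["ee_rot"]);t=np.array(s["tool_pos"]);print(s["ft_force"],s["grasp_force"])
pts={"tongtopA":[.018,-.007,-.031],"tongtopB":[-.018,-.007,-.031],"tongbotA":[.018,-.007,.005],"tongbotB":[-.018,-.007,.005]}
x0,y0,k=360,190,6
im=np.ascontiguousarray(cv2.resize(c["frame"][y0:y0+98,x0:x0+100],None,fx=k,fy=k,interpolation=cv2.INTER_CUBIC)[:,:,::-1])
im=cv2.convertScaleAbs(im,alpha=1.6,beta=20)
for n,p in pts.items():
    q=proj(c,R.apply(p)+t)[0];cv2.circle(im,tuple(int(v) for v in ((q-[x0,y0])*k+k/2)),4,(0,255,0),-1)
cv2.imwrite("pics/s4.png",im)
E
```

```text
clock: 5.57
tool_pos: [0.5843, -0.2515, 0.1469]
ee_rot: [0.579, 0.811, 0.049, -0.069]
ft_force: [-0.3, -0.4, -0.6]
grip_width: 0.0125
grasp_force: 44.8
shift [0.0009 0.0007 0.0054] rot [-0.    -0.169  0.001] at [ 0.5844 -0.2509  0.1472]
[-0.72146089 -0.19117761 -1.09105506] 44.824002385139465
```

View pics/s4.png

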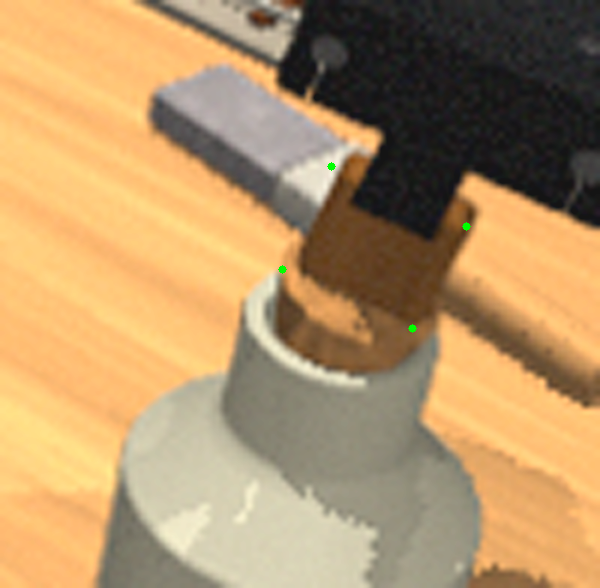

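The stopper is tipped right, with tongue top corners at about crop (345,155) and (472,212), and the jar is unmoved. I straighten and lift.

Scaled: -0.17 rad / 1.5708 = -0.1082.

```bash
echo '[[[0.002,0,-0.001,0,-0.0541,0,0],[0.003,0,-0.003,0,-0.1082,0,0],[0.005,0,-0.012,0,-0.1082,0,0],[0.007,0,-0.025,0,-0.1082,0,0],[0.01,0,-0.04,0,-0.1082,0,0],[0.014,0,-0.065,0,-0.1082,0,0],[0.018,0,-0.09,0,-0.1082,0,0],[0.018,0,-0.09,0,-0.1082,0,0]]]' | python3 jog.py
python3 - <<'E'
from h import *
to([.519,.271,.24],-8)
# tray refine
c=optics.camera("top");p=[[162,181],[226,189],[217,245],[153,236]]
print(onz(c,p,.025).mean(0))
c=optics.camera("side");im=cv2.convertScaleAbs(c["frame"][60:340,100:560],alpha=1.4,beta=15);cv2.imwrite("pics/s5.png",cv2.resize(im,None,fx=1.7,fy=1.7)[:,:,::-1])
E
```

```text
clock: 6.28
tool_pos: [0.586, -0.2518, 0.2468]
ee_rot: [0.582, 0.813, 0.002, 0.005]
ft_force: [0.7, -0.9, -1.0]
grip_width: 0.0127
grasp_force: 44.8
shift [0.5165 0.1052 0.0046] rot [0.01  0.004 0.468] at [ 0.586  -0.2518  0.2468]
[0.51886328 0.27108738 0.025     ]
```

View pics/s5.png

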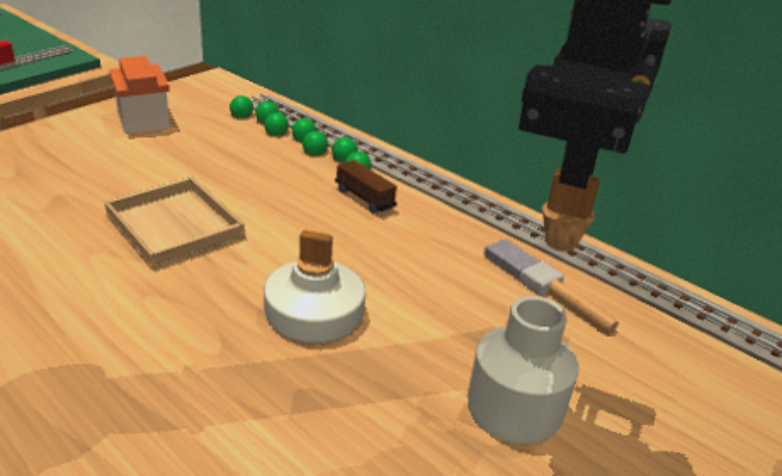

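The stopper is out of the neck and upright in the grip, at about (568,215). Both jars are standing in place. Now I carry it to the tray.

Scaled: 0.22 rad / 1.5708 = 0.1401.

```bash
echo '[[[0.02,0.004,0,0,0,0.0127,0],[0.05,0.01,0,0,0,0.0318,0],[0.085,0.017,0,0,0,0.0509,0],[0.12,0.024,0,0,0,0.07,0],[0.155,0.031,0,0,0,0.0891,0],[0.19,0.038,0,0,0,0.1082,0],[0.22,0.044,0,0,0,0.1273,0],[0.24,0.048,0,0,0,0.1401,0]]]' | python3 jog.py
python3 -c "
from h import *
to([.519,.271,.24],-8)"
```

```text
clock: 7.05
tool_pos: [0.5501, -0.0021, 0.2385]
ee_rot: [0.666, 0.746, 0.0, -0.001]
ft_force: [-0.7, 0.2, -1.6]
grip_width: 0.0132
grasp_force: 44.8
shift [ 0.2749 -0.0003 -0.0009] rot [-0.002 -0.002  0.252] at [ 0.5501 -0.0021  0.2385]
```

Scaled: 0.25 rad / 1.5708 = 0.1592.

```bash
echo '[[[0.03,0,0,0,0,0.0191,0],[0.065,0,0,0,0,0.0382,0],[0.1,0,0,0,0,0.0573,0],[0.14,0,0,0,0,0.0828,0],[0.18,0,0,0,0,0.1082,0],[0.22,0,0,0,0,0.1273,0],[0.255,0,0,0,0,0.1464,0],[0.272,0,0,0,0,0.1592,0]]]' | python3 jog.py
echo '[[[0,0,0.01,0,0,0,0],[0,0,0.04,0,0,0,0],[0,0,0.075,0,0,0,0],[0,0,0.11,0,0,0,0],[0,0,0.14,0,0,0,0],[0,0,0.16,0,0,0,0],[0,0,0.17,0,0,0,0],[0,0,0.17,0,0,0,0]]]' | python3 jog.py
python3 -c "
from h import *
to([.519,.271,.043],-8)"
```

```text
clock: 7.72
tool_pos: [0.519, 0.2701, 0.2378]
ee_rot: [0.753, 0.658, -0.001, -0.002]
ft_force: [-0.6, -0.4, 0.1]
grip_width: 0.0127
grasp_force: 44.8
clock: 8.38
tool_pos: [0.5197, 0.2618, 0.0661]
ee_rot: [0.755, 0.655, -0.003, -0.0]
ft_force: [-1.1, -0.1, -0.6]
grip_width: 0.0131
grasp_force: 44.8
shift [ 0.0091 -0.0018  0.023 ] rot [-0.004  0.004 -0.002] at [0.5197 0.2618 0.0661]
```

```bash
echo '[[[0,0,0.008,0,0,0,0],[0,0,0.014,0,0,0,0],[0,0,0.019,0,0,0,0],[0,0,0.021,0,0,0,0],[0,0,0.021,0,0,0,0],[0,0,0.021,0,0,0,0]]]' | python3 jog.py
echo '[[[0,0,0.001,0,0,0,0],[0,0,0.002,0,0,0,0],[0,0,0.002,0,0,0,0]]]' | python3 jog.py
python3 - <<'E'
from h import *
c=optics.camera("side");to([.519,.271,.043],-8)
im=cv2.convertScaleAbs(c["frame"][120:240,130:290],alpha=1.5,beta=15);cv2.imwrite("pics/s6.png",cv2.resize(im,None,fx=4,fy=4)[:,:,::-1])
E
```

```text
clock: 8.88
tool_pos: [0.5216, 0.2645, 0.0486]
ee_rot: [0.755, 0.656, 0.0, 0.0]
ft_force: [0.7, 0.0, -1.4]
grip_width: 0.0127
grasp_force: 44.8
clock: 9.13
tool_pos: [0.5214, 0.2644, 0.0462]
ee_rot: [0.755, 0.656, 0.0, 0.0]
ft_force: [-0.1, -0.2, -1.5]
grip_width: 0.0125
grasp_force: 44.8
shift [ 0.0062 -0.0033  0.0032] rot [ 0. -0. -0.] at [0.5214 0.2644 0.0462]
```

View pics/s6.png

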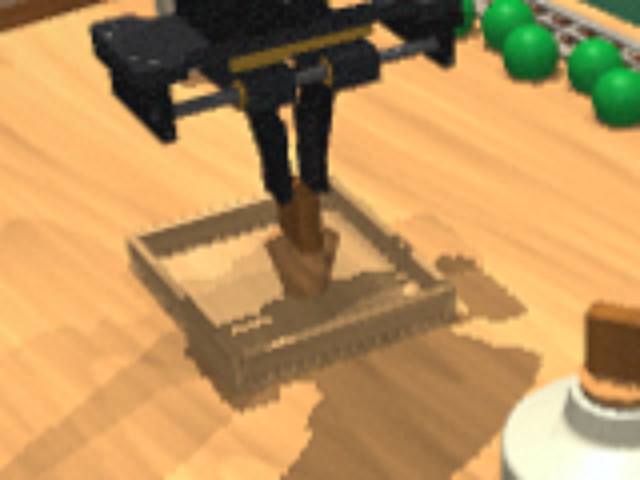

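The stopper hangs upright over the tray floor, its foot at crop (310,292), well inside the walls and only a few mm up. I lower it in 1 mm steps until contact.

```bash
for i in 1 2 3; do echo '[[[0,0,0.001,0,0,0,0],[0,0,0.001,0,0,0,0]]]' | python3 jog.py | egrep 'pos|force'; done
```

```text
tool_pos: [0.5213, 0.2643, 0.0451]
ft_force: [-0.5, 0.2, -1.3]
grasp_force: 44.8
tool_pos: [0.5213, 0.2643, 0.044]
ft_force: [-0.3, -0.9, -0.4]
grasp_force: 44.8
tool_pos: [0.5212, 0.2643, 0.043]
ft_force: [-0.2, -0.0, -0.4]
grasp_force: 44.8
```

```bash
for i in 1 2 ; do echo '[[[0,0,0.001,0,0,0,0],[0,0,0.001,0,0,0,0]]]' | python3 jog.py | egrep 'pos|force'; done
```

```text
tool_pos: [0.5215, 0.2645, 0.0423]
ft_force: [0.0, -0.5, -0.6]
grasp_force: 44.8
tool_pos: [0.5219, 0.2647, 0.0422]
ft_force: [-1.8, -1.2, 4.6]
grasp_force: 44.9
```

Contact at 4.6 N. I release and retreat.

```bash
echo '[[[0,0,0,0,0,0,0.02],[0,0,0,0,0,0,0.04],[0,0,0,0,0,0,0.045],[0,0,0,0,0,0,0.045],[0,0,0,0,0,0,0.045],[0,0,0,0,0,0,0.045]]]' | python3 jog.py | egrep 'force|width'
echo '[[[0,0,-0.005,0,0,0,0.045],[0,0,-0.02,0,0,0,0.045],[0,0,-0.05,0,0,0,0.045],[0,0,-0.09,0,0,0,0.045],[0,0,-0.13,0,0,0,0.045],[0,0,-0.15,0,0,0,0.045],[0,0,-0.15,0,0,0,0.045],[0,0,-0.15,0,0,0,0.045]]]' | python3 jog.py
python3 - <<'E'
from h import *
c=optics.camera("side")
im=cv2.convertScaleAbs(c["frame"][100:340,130:480],alpha=1.4,beta=15);cv2.imwrite("pics/s7.png",cv2.resize(im,None,fx=2,fy=2)[:,:,::-1])
E
```

```text
ft_force: [0.5, -0.6, -0.2]
grip_width: 0.0421
grasp_force: 0.0
clock: 11.18
tool_pos: [0.5223, 0.2648, 0.1931]
ee_rot: [0.755, 0.656, 0.002, 0.0]
ft_force: [0.3, 0.2, 0.0]
grip_width: 0.0449
grasp_force: 0.0
```

View pics/s7.png

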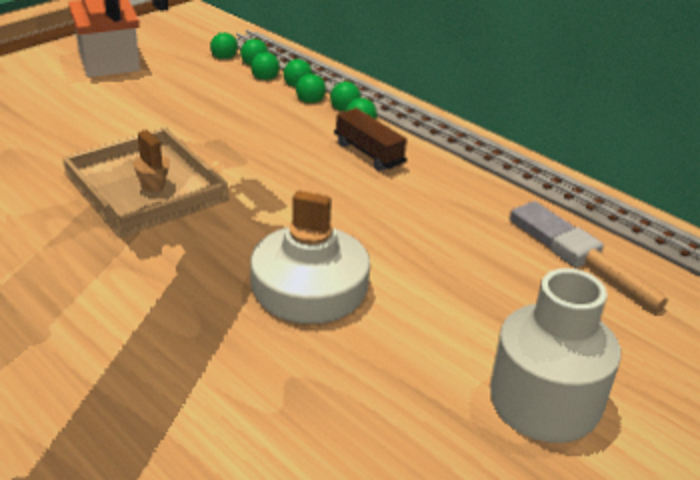

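The stopper stands in the tray at about (152,165), both jars are in place, and the arm is clear.

```bash
python3 -c "
from bench import arm, optics
print(arm.sign_off())"
```

```text
the job is handed in; nothing more can be done
None
```

The tall jar is open: I rocked its stopper about 10° left, then right, lifted it out and stood it in the tray without dropping it. Both jars look unmoved in the last picture, and the job is handed in, though the sign-off printed no verdict.

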